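Close the tin and show the panel meter to the inspection camera

ROBOT

A 6-joint arm with a two-finger parallel gripper is mounted at the origin on a cart in front of the work surface, level with it; the furniture and walls round the work are solid. World frame = base frame: x ahead of the robot, y to its left, z up, the work surface at z = 0. Lengths are in mm, angles in rad, forces in N, time in s.
With the tool pointing down it reaches from about 400 to 925 mm from the base axis. Payload 12.5 kg.
Tool frame: the origin (TCP) lies on the front face of the gripper's body, between the roots of the fingers; the fingertips stand 78 mm ahead of it and the grasp point (between the pads) lies 59 mm ahead of it (env.nose_length is the distance from the TCP to the fingertips, in mm); z points along the fingers, y is the line along which they close (so a half turn about z gives the same grasp; the last joint's range is limited). The gripper opens to 95 mm and grips with 3 to 60 N. Pads are 20 mm wide; open, the fingers measure 119 mm over their backs; the gripper's body (75 mm by 180 mm) begins 59 mm behind the grasp point.
Start: joints at [-1.309, 0.491, 1.559, -0, 1.092, -0.106], TCP at [224.749, -583.203, 292.261] pointing down, gripper open.
Joint ranges: [-3.1, 3.1], [-0.84, 2.19], [0.05, 2.79], [-1.13, 4.28], [0.06, 2.93], [-2.69, 2.69]. Speed limits (rad/s): [2.22, 2.22, 2.79, 3.14, 3.14, 3.14].

INTERFACE

Orientations are given as [roll, pitch, yaw] about the fixed x, y, z axes, in that order (R = Rz(yaw) Ry(pitch) Rx(roll)).
In Python, from cell import env gives the robot as it stands.
- The arm moves only by the tool jog_arm, never from a script. Its argument "motion" is a list of rows, each a list of 7 numbers: the turn, a rotation vector about the tool's x, y, z in degrees, then the shift along the tool's x, y, z in mm, then the finger opening in mm, from 0 to 95.1. In form: [[wx, wy, wz, x, y, z, hand], ...]. A call has 1 to 10 rows; each row shifts and turns the commanded pose from where the row before left it, along the tool's axes as they then stand; what a row does not reach is not made up. A row lasts 1/8 s, in which the tool goes at most 62.5 mm and 10.7 degrees, less where a joint would pass 70% of its speed; a pose out of reach is approached as far as the arm can. A call is refused whole if a number of a shift passes 62.5 or a number of a turn 10.7, either way. A call with a gripper value outside its range is refused whole. The fingers move at their own pace and stop on an object; the grip force is fixed at half the most. Time passes only in rows, so rows that do not move let the fingers close. It gives the time, the measured TCP pose, the force, the opening and the grip force at its end, in the units of the state.
- env.state(): the state, without advancing time (a new reading comes with each control period).
- env.read_camera(name): name is "scene" or "top" or "wrist"; returns a dict with "color" (384x512x3 uint8, red, green, blue), "z_map" (384x512 float32, mm along the optical axis (not along the pixel's ray), 0 where there is no reading), "camera_matrix" (3x3 intrinsics, pixels), "world_to_cam" (4x4, takes a point from world to camera coordinates). Camera axes: x right, y up, looking along -z (the intrinsics and any distortion apply to the point x, -y, -z); pixel columns grow to the right and rows downward; lengths in mm; the calibration is good to about 2 mm. A picture is of the moment at which its call begins.
- env.job_done(): hands the job in; it is judged then, once.
Trained networks look in the newest picture that a camera, given by its name, has taken for a name from the list of things; names that differ only in an ending like _2 or _b are one class to them, and where a whole thing is asked for, a point or a joint stands for the part that bears it (a point fixed in the world has none). Each returns a list of dicts, best first, with "score" (0 to 1); they miss things now and then, are a little off and sometimes report something else, mostly with a low value. They report only what shows in the picture. A call takes as long as a camera call. They do not tell look-alikes from the thing itself.
- env.recognise(camera, thing): "location" ([column, row] in pixels, amid what is visible of it).
The state is a dict: "t": time; "joints": joint angles; "qvel": joint speeds; "tau": joint torques, N m; "eef_pos": TCP position; "tcp_rot": TCP orientation; "ft_force": force on the tool from outside, world axes, zero at the start; "moment": the same for the moment, N m; "opening": opening from 0.0 (shut) to 1.0 (fully open); "grip_force": force on a finger pad.
Only numpy, scipy, OpenCV 4.12 (cv2) and the standard library are available. Lean on these libraries where they do the work, as an engineer would, in place of code of your own. Each camera call takes 0.05 s, during which the arm holds its last target. There are 200 camera calls.

TASK

The raised lid of the screw tin blocks the view of the little inspection camera behind it: close the lid fully, then pick up the panel meter and hold it upright in the air over the closed tin with its dial squarely facing the camera, the middle of its face level with and centred on the lens and 10 cm from it. Leave the relay and the terminal strip where they are. Do not put the meter down or let go: finish while holding it still in front of the lens.

Things in the scene. Friction and masses are not known exactly. Their poses are not given: they have to be found in the camera images.
- tin_lid (a joint): hinge of the lid of the screw tin, rad: 0 closed, 1.57 standing straight up; it starts raised, at 1.25 to 1.65. The hinge is stiff: the lid stays at whatever angle it is left, so it has to be pushed all the way down (about 0.5 N at its free edge)
- tin: rectangular screw tin, 63 x 97 mm in plan, 30 mm high when closed, fixed to the desk. Origin at the centre of its underside; z up; x points from its front edge to its hinge edge (away from the robot), y along the hinge. Hinge axis at x = +30 mm, z = 22 mm; base walls 22 mm high. Closed, the lid's flat top is at z = 30 mm over the whole tin
- lid_edge (a point): the middle of the free (front) edge of the tin's lid, 61 mm from the hinge axis. The lid is a flat plate 2 mm thick, 97 mm wide along the hinge, its outer face 8 mm outside the hinge axis. Standing up, its inner side looks to the robot, its outer face to the camera, and this edge is the upper one. Lid closed: same axes as the tin
- camera: small inspection camera on a round stand behind the tin, fixed to the desk: foot 56 mm across, body 40 x 36 x 36 mm, top 93 mm above the desk. Origin under the middle of the foot; z up; it looks along its own -x, out over the tin, towards the robot. The arm of a fixed black boom stand hangs 0.31 m and more above the desk over and behind the camera, rising to the right
- lens (a point): centre of the front of the camera's lens, 44 mm ahead (-x) of the camera's origin and 75 mm above the desk; same axes as the camera, so it looks along -x. The middle of the meter's face is to be at x = -100 mm, y = 0, z = 0 in this frame; the meter's underside is then 18 mm above the closed tin
- meter: panel meter, about 0.11 kg, standing upright: square pale bezel with a needle dial in front, black round barrel with two terminals behind. Origin at its underside, z up, dial looks along its -x. Bezel: x -23 to -10 mm, 54 mm high, 52 mm wide along y, with a 55 mm wide flange at x -15 to -10 mm (grip it across this width). Barrel 41 mm across, axis 27 mm up, x -10 to +10; terminals to x = +27
- dial (a point): the middle of the panel meter's square front face, at x = -23 mm, y = 0, z = 27 mm of the meter; same axes as the meter, so that the dial looks along its -x
- relay: bystander: plug-in relay, an upright block 23 x 29 x 36 mm high; origin at the centre of its underside
- strip: bystander: pale screw terminal strip lying on the desk, 17 x 80 x 13 mm high, long along its y; origin at the centre of its underside
Mind the look-alikes: they are no part of the job. Leave any green or yellow look-alike of the meter alone.

How it is judged:
By the outcome, as a careful person would: the job done as asked, in the order asked, and still so for the second after the job is handed in, while the arm keeps its last pose, push and grip.
It also fails if it takes over 48 s, if anything falls off the work surface, if the arm or the gripper's body presses on something with over 40 N, if the wrist force passes 120 N, or if a joint passes its speed limit or range.

## Working session

There is one attempt and no reset: what is moved stays moved. The work goes in short steps, Python scripts to look and compute and a tool call to move; the robot and the scene stay as the last step left them, time stands still between calls to the robot, and variables do not carry over. Pictures are saved under pics/ and viewed, at most 10 in all, crops included, and the job is handed in when it is done.

Besides the shell and the picture viewer there is one more tool, called after "Emit:" as name([rows], argument=value, ...), one row to a line, values as JSON. jog_arm: Moves the arm, as the interface text tells. Its arguments: {"type":"object","properties":{"motion":{"type":"array"}},"required":["motion"]}

```bash
mkdir -p pics; cat > h.py <<'E'
import numpy as np,cv2
from cell import env
def world(im,mask=None):
    z=im["z_map"].astype(float);K=im["camera_matrix"];T=np.linalg.inv(im["world_to_cam"])
    v,u=np.mgrid[:z.shape[0],:z.shape[1]]
    p=np.stack([(u-K[0,2])/K[0,0]*z,-(v-K[1,2])/K[1,1]*z,-z,np.ones_like(z)],-1)
    w=(p@T.T)[...,:3]; w[z<=0]=np.nan
    return w
def save(im,n): cv2.imwrite("pics/"+n,im["color"][...,::-1])
E
python3 - <<'E'
from h import *
ims={}
for c in("scene","top"):
    im=env.read_camera(c);ims[c]=im;w=world(im);np.savez("/tmp/%s.npz"%c,w=w,c=im["color"])
    for t in("meter","tin","lid_edge","camera","relay","strip"):
        for d in env.recognise(c,t)[:3]:
            u,v=map(int,d["location"]);print(c,t,round(d["score"],2),u,v,np.round(w[v,u]))
cv2.imwrite("pics/a.png",cv2.resize(np.vstack([ims["scene"]["color"],ims["top"]["color"]])[...,::-1],(400,600)))
save(ims["scene"],"s.png");save(ims["top"],"t.png")
print(env.state())
E
```

```text
scene meter 0.62 276 180 [563.  34.  54.]
scene meter 0.56 302 160 [589. -76.  45.]
scene tin 0.8 264 223 [489. 125.  22.]
scene tin 0.55 304 158 [591. -85.  46.]
scene lid_edge 0.76 253 215 [494. 154.  68.]
scene camera 0.71 218 203 [609. 181.  21.]
scene camera 0.46 303 158 [593. -84.  45.]
scene relay 0.64 277 150 [670. -54.  36.]
top meter 0.76 293 191 [569.  20.  52.]
top meter 0.6 337 182 [591. -88.  49.]
top meter 0.6 165 158 [655. 332.  54.]
top tin 0.92 233 237 [464. 168.   2.]
top tin 0.65 340 183 [588. -95.  49.]
top lid_edge 0.83 234 225 [490. 164.  37.]
top camera 0.94 228 175 [601. 175.  93.]
top relay 0.59 327 152 [670. -68.  38.]
{'t': 0.7, 'joints': array([-1.30862597e+00,  4.90908610e-01,  1.55888504e+00,  1.94532377e-05,
        1.09170273e+00, -1.05593449e-01]), 'qvel': array([ 0.00024995,  0.00023792, -0.00130028, -0.00042787, -0.00136097,
       -0.00168046]), 'tau': array([-4.61634245e-04, -6.12335443e+01, -2.58401710e+01,  6.91148476e-02,
        4.44135570e-02,  3.67835196e-05]), 'eef_pos': array([ 224.73869419, -583.21438757,  292.26075054]), 'tcp_rot': array([ 3.14149509e+00, -7.02057985e-06,  3.67754839e-01]), 'ft_force': array([-0.09526781,  0.78097461, -0.33277077]), 'moment': array([-0.0336911 , -0.01837263,  0.04463947]), 'grip_force': 0.0, 'opening': 1.0006407747553168}
```

View pics/s.png

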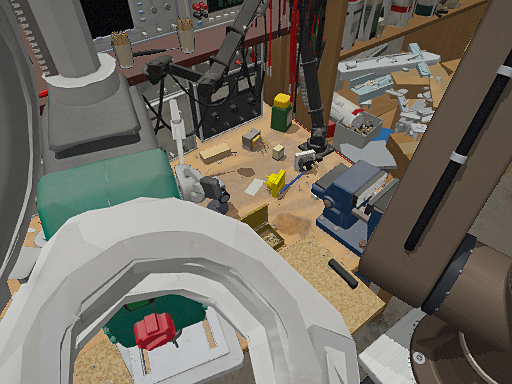

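View pics/t.png

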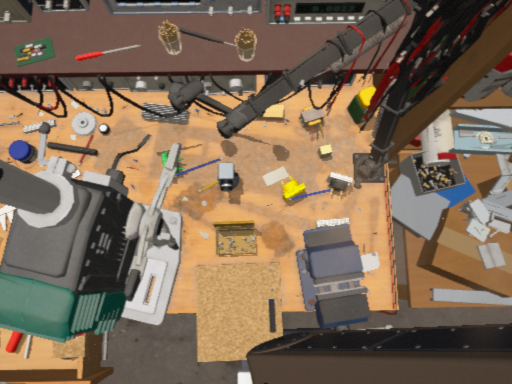

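The scene shows the tin with raised lid at about (264,225), the camera at (213,190), the yellow look-alike at (276,181) and the pale meter at (304,159). In the top view the tin is at (236,238), the camera at (228,176), the meter at (340,182), the yellow one at (292,189) and the green one at (168,160).

```bash
python3 - <<'E'
from h import *
t=np.load("/tmp/top.npz");s=np.load("/tmp/scene.npz")
a=cv2.resize(t["c"][145:265,200:360],(800,600),interpolation=cv2.INTER_CUBIC)
cv2.imwrite("pics/tc.png",a[...,::-1])
def reg(n,z,x0,x1,y0,y1,z0,z1):
    for k,d in(("top",t),("scene",s)):
        w=d["w"];m=(w[...,0]>x0)&(w[...,0]<x1)&(w[...,1]>y0)&(w[...,1]<y1)&(w[...,2]>z0)&(w[...,2]<z1)
        p=w[m]
        if len(p)<5: print(n,k,len(p));continue
        r=cv2.minAreaRect(p[:,:2].astype(np.float32))
        print(n,k,len(p),np.round(p.mean(0),1),np.round(p.min(0)),np.round(p.max(0)),"rect",np.round(r[0],1),np.round(r[1],1),round(r[2],1))
reg("meter",0,550,640,-140,-50,8,70)
reg("metertop",0,550,640,-140,-50,44,70)
reg("tin base",0,430,540,90,230,10,30)
reg("lid",0,430,560,90,230,35,110)
reg("camtop",0,550,680,130,230,85,110)
reg("camfoot",0,550,680,130,230,3,20)
E
```

```text
meter top 396 [591.4 -95.   42.5] [ 560. -139.    8.] [615. -56.  67.] rect [586.8 -98.1] [82.4 54.2] 86.8
meter scene 405 [591.4 -92.5  37.9] [ 559. -140.    8.] [616. -67.  69.] rect [ 586.8 -103. ] [72.5 56.9] 88.6
metertop top 222 [596.5 -97.8  51. ] [ 576. -138.   44.] [615. -69.  67.] rect [ 594.8 -103. ] [68.9 37.7] 86.8
metertop scene 169 [596.9 -97.9  51. ] [ 575. -140.   44.] [614. -67.  69.] rect [ 594.7 -103.5] [39.4 72.3] 0.1
tin base top 234 [475.2 167.2  20.1] [430. 114.  10.] [491. 209.  30.] rect [460.7 161.4] [60.9 94.8] 0.2
tin base scene 178 [476.6 131.1  19.9] [430. 115.  10.] [493. 159.  29.] rect [461.4 136.2] [63.9 41.8] 2.8
lid top 180 [491.4 163.4  67.1] [486. 115.  35.] [496. 210.  87.] rect [491.1 162.7] [ 9.6 95.1] 0.6
lid scene 349 [492.9 148.   62.6] [488. 116.  35.] [497. 195.  85.] rect [492.3 155.4] [ 9.  78.9] 0.1
camtop top 323 [604.5 179.6  91.4] [569. 163.  85.] [634. 196.  98.] rect [601.2 179.5] [64.7 33.2] 0.1
camtop scene 77 [597.1 173.1  90. ] [568. 165.  85.] [631. 185.  95.] rect [598.9 173.5] [16.  63.6] 82.5
camfoot top 237 [618.7 186.1   5.9] [550. 130.   3.] [680. 229.  13.] rect [614.  181.9] [131.   95.8] 3.7
camfoot scene 188 [608.3 181.6   8.1] [585. 145.   3.] [638. 205.  19.] rect [607.5 177.2] [67.  43.6] 53.2
```

View pics/tc.png

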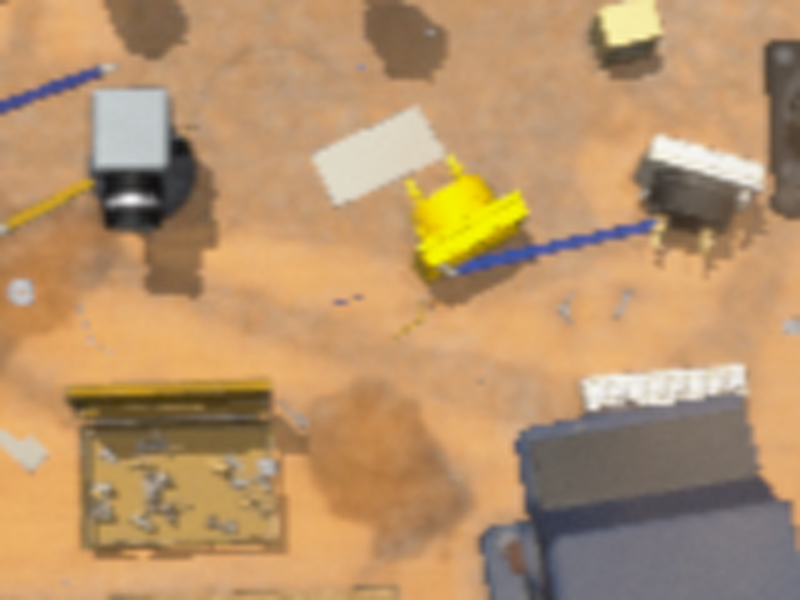

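The crop shows the lid standing at (170,395), the camera lens looking down-image (towards the robot), and the pale bezel at (652,145)–(762,180) with its terminals towards the robot. So the dial already faces away from the robot. The strip is at (665,385) beside the blue vise, and the post foot is at (785,120).

```bash
cat >> h.py <<'E'
from scipy.spatial.transform import Rotation as Rn
def plan(target,yaw,cur=None,cyaw=None):
    """rows-free: shift in current tool axes (tool down), and turn about tool z"""
    s=env.state();R=Rn.from_euler("xyz",s["tcp_rot"])
    d=R.inv().apply(np.array(target)-s["eef_pos"])
    rv=(R.inv()*Rn.from_euler("xyz",[np.pi,0,yaw])).as_rotvec(degrees=True)
    print("shift",np.round(d,1),"turn",np.round(rv,2),"(shift in axes before turn)")
E
python3 - <<'E'
from h import *
t=np.load("/tmp/top.npz");s=np.load("/tmp/scene.npz")
w=np.vstack([t["w"].reshape(-1,3),s["w"].reshape(-1,3)])
m=(w[:,0]>400)&(w[:,0]<720)&(w[:,1]>-300)&(w[:,1]<0)&(w[:,2]>75)&(w[:,2]<600)
p=w[m]
g={}
for q in p: 
    k=(int(q[0]//40*40),int(q[1]//40*40));g.setdefault(k,[]).append(q[2])
for k in sorted(g): print(k,len(g[k]),int(min(g[k])),int(max(g[k])),end="; ")
print()
q=w[(abs(w[:,0]-495)<25)&(abs(w[:,1]-163)<40)&(w[:,2]>34)&(w[:,2]<90)]
print("lid x=a z+b",np.polyfit(q[:,2],q[:,0],1),"x vs y",np.polyfit(q[:,1],q[:,0],1))
plan([560,-110,292],-0.29); plan([525,163,230],0)
E
```

```text
(400, -160) 1 90 90; (400, -120) 342 117 155; (400, -80) 464 108 155; (400, -40) 681 75 153; (440, -120) 205 92 117; (440, -80) 428 92 115; (440, -40) 414 92 116; (480, -120) 17 93 98; (480, -80) 4 95 97; (560, -160) 27 75 92; (600, -240) 6 76 78; (600, -200) 332 75 143; (600, -160) 226 75 94; (640, -240) 27 75 136; (640, -200) 925 77 263; (640, -160) 203 78 200; (640, -120) 33 501 521; (640, -40) 12 267 279; (680, -320) 1094 75 484; (680, -280) 1224 75 496; (680, -240) 990 210 541; (680, -200) 2872 154 599; (680, -160) 2208 96 591; (680, -120) 125 365 589; (680, -80) 282 306 441; (680, -40) 826 265 435; 
lid x=a z+b [7.59083058e-03 4.92006847e+02] x vs y [-2.48706642e-02  4.96387698e+02]
shift [ 4.83e+02 -3.21e+02  2.00e-01] turn [ 1.000e-02 -0.000e+00  3.769e+01] (shift in axes before turn)
shift [ 548.5 -588.4   62.2] turn [ 1.000e-02 -0.000e+00  2.107e+01] (shift in axes before turn)
```

Emit:
jog_arm([
  [0,0,0,46.5,-36,0,95],
  [0,0,0,46.5,-36,0,95],
  [0,0,0,46.5,-36,0,95],
  [0,0,0,46.5,-36,0,95],
  [0,0,0,46.5,-36,0,95],
  [0,0,0,46.5,-36,0,95],
  [0,0,0,46.5,-36,0,95],
  [0,0,0,46.5,-36,0,95],
  [0,0,0,46.5,-36,0,95],
  [0,0,0,46.5,-36,0,95],
])

```text
t: 1.95
eef_pos: [530.0, -78.3, 292.5]
tcp_rot: [3.141, -0.0, 0.368]
ft_force: [0.1, -0.6, 0.4]
opening: 1.0
grip_force: 0.0
```

```bash
python3 - <<'E'
from h import *
im=env.read_camera("wrist");save(im,"w1.png");w=world(im);np.savez("/tmp/w1.npz",w=w,c=im["color"])
for t in("meter","relay","strip"):
    for d in env.recognise("wrist",t)[:3]:
        u,v=map(int,d["location"]);print(t,round(d["score"],2),u,v,np.round(w[v,u]))
print(env.state()["eef_pos"],np.round(np.linalg.inv(im["world_to_cam"]),3))
plan([525,163,180],0)
E
```

```text
meter 0.76 281 132 [593. -89.  47.]
meter 0.61 179 105 [580.  23.  48.]
relay 0.62 289 46 [679. -64.  35.]
strip 0.91 244 192 [507. -78.  10.]
strip 0.71 40 140 [497. 141.  70.]
[529.3417766  -79.2401155  292.06326589] [[ 3.60000e-01  9.02000e-01  2.37000e-01  5.97090e+02]
 [-9.33000e-01  3.48000e-01  9.20000e-02 -5.24690e+01]
 [ 0.00000e+00 -2.54000e-01  9.67000e-01  3.84257e+02]
 [ 0.00000e+00  0.00000e+00  0.00000e+00  1.00000e+00]]
shift [  83.6 -227.4  112. ] turn [1.000e-02 2.000e-02 2.121e+01] (shift in axes before turn)
```

View pics/w1.png

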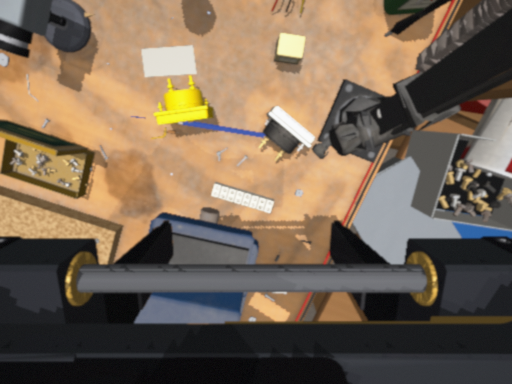

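The wrist view shows the meter at (285,132) with its dial up-image, and the boom's base knob at (322,150) close to the bezel's right end at (312,140). The strip is at (243,197) and the relay at (289,48).

```bash
python3 - <<'E'
from h import *
d=np.load("/tmp/w1.npz");w=d["w"]
m=(w[...,0]>520)&(w[...,0]<660)&(w[...,1]>-215)&(w[...,1]<-50)&(w[...,2]>5)&(w[...,2]<400)
# height map top-down 5mm
H=np.zeros((28,33))
for q in w[m]:
    i=int((q[0]-520)//5);j=int((-50-q[1])//5)
    H[i,j]=max(H[i,j],q[2])
print("cols y from -50 step -5; rows x from 655 down")
for i in range(27,-1,-1): print(520+5*i," ".join("%3d"%h for h in H[i]))
c=d["c"].astype(int)
pale=m&(c.min(-1)>170)&(w[...,2]>40)&(w[...,2]<62)
p=w[pale];r=cv2.minAreaRect(p[:,:2].astype(np.float32));print(len(p),p.mean(0),r)
vx=cv2.fitLine(p[:,:2].astype(np.float32),cv2.DIST_HUBER,0,.01,.01).ravel();print(vx,p[:,2].max(), np.degrees(np.arctan2(vx[1],vx[0])))
E
```

```text
cols y from -50 step -5; rows x from 655 down
655   0   0   0   0   0   0   0   0   0   0   0   0   0   0   0   0   0   5   9  10 134 137 154 164 175 167   0 159 155 135 135 131   0
650   0   0   0   0   0   0   0   0   0   0   0   0   0   0   0   0   0   9   9  10  34 136 137 150 161 159   0 145 142 136 134   0   0
645   0   0   0   0   0   0   0   0   0   0   0   0   0   0   0   0   0   7   9  17  33 107 137 138 147 145 139 139 138 135   0  71  70
640   0   0   0   0   0   0   0   0   0   0   0   0   0   0   0   0   0   7   9  49  80  96 108 139 141 141 140 139 103   0  82  79  69
635   0   0   0   0   0   0   0   0   0   0   0   0   0   0   0   0   0   8   9  87  92  91  95 136 142 142 141 104 100  77  77  77   0
630   0   0   0   0   0   0   0   0   0   0   0   0   0   0   0   0   0   6   9  85  92  92  88  95 107 106  82  89  88  76  72   0   0
625   0   0   0   0   0   0   0   0   0   0   0   0   0   0   0   0   0  73  74  86  87  91  91  89  94  92  83  79  78  73   0   0   0
620   0   0   0   0   0   0   0   0   0   0   0   0   0   0   0   0  74  87  87  86  87  90  91  91  8
[... 2290 characters left out ...]
  0   0   0   0   0   0   0   0   0   0   0   0   0   0
530   0   0   0   0   0   0   0   0   0   0   0   0   0   0   0   0   0   0   0   0   0   0   0   0   0   0   0   0   0   0   0   0   0
525   0   0   0   0   0   0   0   0   0   0   0   0   0   0   0   0   0   0   0   0   0   0   0   0   0   0   0   0   0   0   0   0   0
520   0   0   0   0   0   0   0   0   0   0   0   0   0   0   0   0   0   0   0   0   0   0   0   0   0   0   0   0   0   0   0   0   0
688 [603.16231192 -97.68001527  52.04756299] ((603.3013305664062, -98.17463684082031), (57.33804702758789, 22.202808380126953), 61.65739440917969)
[ 3.2426530e-01  9.4596618e-01  6.0343225e+02 -9.7151276e+01] 55.27186101843887 71.078926
```

Emit:
jog_arm([
  [0,0,10.6,0,0,0,0],
  [0,0,10.6,0,0,0,0],
  [0,0,0,-1,-48.5,22.4,0],
  [0,0,0,-1,-48.5,22.4,0],
  [0,0,0,-1,-48.5,22.4,0],
  [0,0,0,-1,-48.5,22.4,0],
  [0,0,0,0,-48.5,22.4,0],
  [0,0,0,0,0,0,0],
  [0,0,0,0,0,0,0],
])

```text
t: 3.28
eef_pos: [525.9, 161.2, 180.5]
tcp_rot: [3.141, -0.0, -0.003]
ft_force: [-0.1, -0.5, 0.3]
opening: 0.107
grip_force: 0.0
```

```bash
python3 - <<'E'
from h import *
im=env.read_camera("wrist");save(im,"w2.png");w=world(im);np.savez("/tmp/w2.npz",w=w,c=im["color"])
print(env.state()["eef_pos"],env.state()["tcp_rot"],env.state()["opening"])
def R(n,x0,x1,y0,y1,z0,z1):
    m=(w[...,0]>x0)&(w[...,0]<x1)&(w[...,1]>y0)&(w[...,1]<y1)&(w[...,2]>z0)&(w[...,2]<z1);p=w[m]
    if len(p)<9: print(n,len(p));return
    r=cv2.minAreaRect(p[:,:2].astype(np.float32))
    print(n,len(p),np.round(p.mean(0),1),np.round(p.min(0)),np.round(p.max(0)),np.round(r[0],1),np.round(r[1],1),round(r[2],1));return p
R("camtop",540,680,130,230,86,100);R("camfront",540,600,130,230,50,86)
p=R("lid",470,515,90,230,35,95)
if p is not None: print("x(z)",np.polyfit(p[:,2],p[:,0],1),"x(y)",np.polyfit(p[:,1],p[:,0],1))
E
```

```text
[526.07374245 160.92150606 180.72083146] [ 3.14145987e+00 -6.54229931e-04 -3.77202440e-03] 0.06678704907696288
camtop 5544 [609.9 180.2  91.3] [571. 163.  86.] [635. 199.  95.] [603.2 180.7] [35.9 64.3] 89.7
camfront 818 [582.9 178.7  82.6] [571. 163.  71.] [597. 195.  86.] [583.8 178.9] [25.6 32.1] 0.4
lid 375 [495.8 161.   57.6] [494. 154.  36.] [497. 168.  76.] [495.8 161. ] [ 3.2 14.3] 2.0
x(z) [5.55307150e-02 4.92568904e+02] x(y) [-2.67649157e-02  5.00075474e+02]
```

View pics/w2.png

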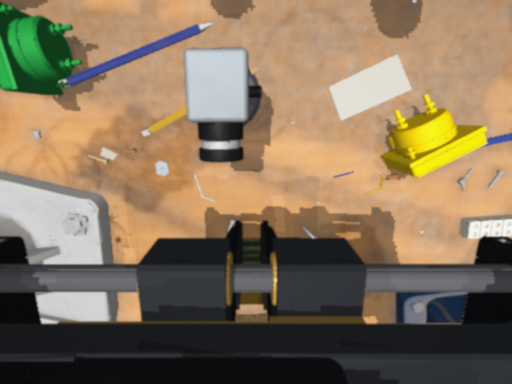

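The wrist view shows the grey camera at (217,85) with its lens at (220,140) looking down-image. The closed fingers are behind the lid. Next is the lid closing arc.

Emit:
jog_arm([
  [0,0,0,0,-2,33,0],
  [0,0,0,-22,0,0,0],
  [0,0,0,-17,0,0,0],
  [0,0,0,-16,0,6,0],
  [0,0,0,-13,0,11,0],
  [0,0,0,-7,0,11,0],
  [0,0,0,-3,0,8,0],
  [0,0,0,-1,0,4,0],
  [0,0,0,0,0,2,0],
  [0,0,0,0,0,0,0],
])

```text
t: 4.58
eef_pos: [446.9, 164.3, 106.7]
tcp_rot: [3.141, -0.001, -0.002]
ft_force: [-6.1, -6.2, 30.8]
opening: 0.007
grip_force: 15.6
```

Emit:
jog_arm([
  [0,0,0,0,0,-20,0],
  [0,0,0,0,0,-50,60],
  [0,0,0,0,0,-60,60],
  [0,0,0,0,0,-60,60],
])

```text
t: 5.08
eef_pos: [446.6, 164.6, 297.1]
tcp_rot: [3.142, 0.0, -0.002]
ft_force: [1.8, 0.3, 0.1]
opening: 0.262
grip_force: 0.0
```

```bash
python3 - <<'E'
from h import *
for c in("top","scene","wrist"):
    im=env.read_camera(c);w=world(im)
    m=(abs(w[...,0]-455)<45)&(abs(w[...,1]-163)<55)&(w[...,2]>15)&(w[...,2]<60);p=w[m]
    if len(p)<20: print(c,len(p));continue
    q=p[p[:,2]>24]
    print(c,len(p),p.min(0).round(),p.max(0).round(),"pct z",np.percentile(p[:,2],[5,50,95]).round(1),"z(x)",np.polyfit(q[:,0],q[:,2],1).round(3))
    r=cv2.minAreaRect(q[:,:2].astype(np.float32));print(r)
d=np.load("/tmp/w2.npz");w=d["w"]
m=(w[...,0]>560)&(w[...,0]<680)&(abs(w[...,1]-180)<40)&(w[...,2]>89)&(w[...,2]<97)
p=w[m].astype(np.float32);print("camtop",p.mean(0),cv2.minAreaRect(p[:,:2]))
for n,s in(("xlo",p[p[:,0]<p[:,0].min()+1]),):pass
b=p[(p[:,0]>596)]
# side edges per x slice
for x in range(595,636,8):
    s=b[abs(b[:,0]-x)<2]
    if len(s):print(x,s[:,1].min().round(1),s[:,1].max().round(1))
# lens
m=(w[...,0]>555)&(w[...,0]<592)&(abs(w[...,1]-180)<30)&(w[...,2]>60)
l=w[m];print("lens",l.min(0),l.max(0),l.mean(0))
for x in range(562,592,4):
    s=l[abs(l[:,0]-x)<2]
    if len(s):print(x,len(s),s[:,1].min().round(1),s[:,1].max().round(1),s[:,2].max().round(1),s[:,1].mean().round(1))
st=env.state();print(st["eef_pos"],st["t"])
E
```

```text
top 14
scene 430 [422. 115.  15.] [485. 160.  34.] pct z [22.4 28.9 31. ] z(x) [1.0000e-02 2.4311e+01]
((453.5042419433594, 137.5813446044922), (61.75351333618164, 43.41100311279297), 2.6815831661224365)
wrist 3956 [423. 115.  15.] [488. 211.  32.] pct z [26.9 28.7 30.1] z(x) [-3.000e-03  3.014e+01]
((455.1240539550781, 162.81155395507812), (61.60313034057617, 94.99736785888672), 1.235490322113037)Traceback (most recent call last):
  File "<stdin>", line 11, in <module>
cv2.error: OpenCV(4.12.0) /io/opencv/modules/imgproc/src/convhull.cpp:143: error: (-215:Assertion failed) total >= 0 && (depth == CV_32F || depth == CV_32S) in function 'convexHull'
```

```bash
python3 - <<'E'
from h import *
d=np.load("/tmp/w2.npz");w=d["w"]
m=(w[...,0]>560)&(w[...,0]<680)&(abs(w[...,1]-180)<40)&(w[...,2]>86)&(w[...,2]<97)
p=w[m]
for zl in (86,90): print("camtop",p[p[:,2]>zl].mean(0),cv2.minAreaRect(p[p[:,2]>zl][:,:2].astype(np.float32)))
for x in range(597,638,5):
    s=p[abs(p[:,0]-x)<2]
    if len(s):print(x,s[:,1].min().round(1),s[:,1].max().round(1))
for y in range(165,199,5):
    s=p[(abs(p[:,1]-y)<2)&(p[:,2]>90)];print("y",y,s[:,0].min().round(1),s[:,0].max().round(1))
m=(w[...,0]>555)&(w[...,0]<594)&(abs(w[...,1]-180)<30)&(w[...,2]>60);l=w[m];print("lens",l.min(0),l.max(0))
for x in range(562,592,4):
    s=l[abs(l[:,0]-x)<2]
    if len(s):print(x,len(s),s[:,1].min().round(1),s[:,1].max().round(1),s[:,2].max().round(1))
st=env.state();print(st["eef_pos"],st["tcp_rot"],st["t"],st["opening"])
plan([560,-70,250],-.332)
E
```

```text
camtop [609.88353838 180.20839724  91.31666062] ((603.1840209960938, 180.74844360351562), (35.898887634277344, 64.26806640625), 89.69232177734375)
camtop [615.02127273 180.32859122  92.10360529] ((604.4381713867188, 180.62477111816406), (35.739933013916016, 59.6023063659668), 89.77539825439453)
597 162.8 197.6
602 162.8 198.4
607 162.8 198.7
612 162.8 198.4
617 162.7 198.5
622 162.7 198.4
627 162.7 198.4
632 162.7 198.3
637 167.7 169.3
y 165 595.1 634.2
y 170 595.1 634.2
y 175 595.1 634.2
y 180 574.6 634.1
y 185 595.1 634.2
y 190 595.1 634.3
y 195 595.2 634.2
lens [555.00188612 150.00561342  70.7490383 ] [593.95821674 209.99979614 205.53030615]
562 3434 150.0 191.1 205.5
570 71 166.3 194.0 88.6
574 282 166.3 194.8 90.2
578 303 166.3 194.8 90.7
582 252 168.2 193.4 88.0
586 288 166.2 194.0 89.7
590 308 166.1 195.0 90.2
[447.39169256 164.74996529 297.80971772] [-3.14037503e+00 -5.49662977e-03 -2.18875688e-03] 5.225 0.38589544375907664
shift [112.9 234.6  48.1] turn [-0.12 -0.3  18.9 ] (shift in axes before turn)
```

Emit:
jog_arm([
  [0,0,0,20.5,49,9.6,95],
  [0,0,0,20.5,49,9.6,95],
  [0,0,0,20.5,49,9.6,95],
  [0,0,0,20.5,49,9.6,95],
  [0,0,0,20.5,49,9.6,95],
  [0,0,9.5,0,0,0,95],
  [0,0,9.5,0,0,0,95],
  [0,0,0,0,0,0,95],
  [0,0,0,0,0,0,95],
])

```text
t: 6.35
eef_pos: [548.6, -80.5, 246.5]
tcp_rot: [3.141, 0.001, -0.33]
ft_force: [-0.4, -0.2, -0.4]
opening: 1.0
grip_force: 0.0
```

```bash
python3 - <<'E'
from h import *
im=env.read_camera("wrist");save(im,"w3.png");w=world(im);c=im["color"].astype(int)
st=env.state();print(st["eef_pos"],st["tcp_rot"],st["opening"])
m=(w[...,0]>570)&(w[...,0]<640)&(abs(w[...,1]+98)<45)&(w[...,2]>48)&(w[...,2]<58)&(c.min(-1)>150)
p=w[m];print(len(p),p.mean(0),cv2.minAreaRect(p[:,:2].astype(np.float32)))
f=cv2.fitLine(p[:,:2].astype(np.float32),cv2.DIST_HUBER,0,.01,.01).ravel();print(f)
# in rotated frame: u along dial dir, v along width
yaw=-.332;D=np.array([np.cos(yaw),np.sin(yaw)]);V=np.array([-D[1],D[0]])
u=p[:,:2]@D;v=p[:,:2]@V
for a in np.arange(v.min(),v.max(),6):
    s=u[(v>=a)&(v<a+6)];print(round(a,1),np.round([s.min(),s.max()],1))
m=(w[...,0]>540)&(w[...,0]<650)&(w[...,1]>-200)&(w[...,1]<-122)&(w[...,2]>12)&(w[...,2]<200)
q=w[m];qu=q[:,:2]@D;qv=q[:,:2]@V;cu,cv_=(u.min()+u.max())/2,(v.min()+v.max())/2;print("centre u,v",cu,cv_)
print("obstacle, nearest v offset from centre for u offsets (dial dir):")
for a in range(-60,40,5):
    k=(qu-cu>=a)&(qu-cu<a+5)&(abs(qv-cv_)>31)
    if k.any(): i=np.argmax(qv[k]);print(a,round((qv[k]-cv_).max(),1),"z there",q[k][i,2].round(),"zmax",q[k][:,2].max().round())
E
```

```text
[548.6121528  -80.47221032 246.71340306] [ 3.14147582e+00  7.83587176e-04 -3.30595420e-01] 0.9970594730567268
868 [603.28553061 -98.20640573  52.33338597] ((600.2406005859375, -97.30785369873047), (56.81752395629883, 20.463579177856445), 71.19496154785156)
[ 3.0215868e-01  9.5325762e-01  6.0343762e+02 -9.8081093e+01]
75.2 [590.9 609.5]
81.2 [589.  609.5]
87.2 [596.8 609.4]
93.2 [596.7 608.6]
99.2 [595.5 608.5]
105.2 [595.5 608.6]
111.2 [595.7 608.5]
117.2 [595.7 608.5]
123.2 [595.8 607.6]
129.2 [595.7 607.6]
centre u,v 599.2657158582883 103.65962470145156
obstacle, nearest v offset from centre for u offsets (dial dir):
-50 -48.0 z there 181.0 zmax 200.0
-45 -48.1 z there 182.0 zmax 200.0
-5 -40.6 z there 22.0 zmax 26.0
0 -39.1 z there 16.0 zmax 29.0
5 -38.6 z there 19.0 zmax 28.0
10 -39.2 z there 22.0 zmax 87.0
15 -34.7 z there 64.0 zmax 90.0
20 -31.0 z there 85.0 zmax 92.0
25 -31.0 z there 85.0 zmax 92.0
30 -31.2 z there 74.0 zmax 92.0
35 -31.4 z there 72.0 zmax 92.0
```

View pics/w3.png

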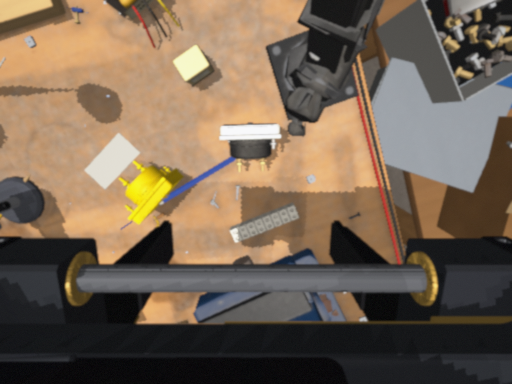

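The wrist view shows the meter at (250,142) with its bezel up-image, square to the tool. The small clamp knob at (297,127) sits just right of the flange and is no more than 30 mm high, so I grip high with the tips at about 32 mm and with the pads shifted back.

Emit:
jog_arm([
  [0,0,-1.5,0,0,0,64],
  [0,0,0,24,0,0,64],
  [0,0,0,24,0,0,64],
  [0,0,0,0,0,40,64],
  [0,0,0,0,0,36,64],
  [0,0,0,0,0,0,64],
  [0,0,0,0,0,0,64],
])

```text
t: 7.28
eef_pos: [595.0, -95.2, 172.5]
tcp_rot: [3.142, -0.001, -0.307]
ft_force: [0.2, -0.4, 0.9]
opening: 0.674
grip_force: 0.0
```

```bash
python3 - <<'E'
from h import *
im=env.read_camera("wrist");save(im,"w4.png")
st=env.state();print(st["eef_pos"],st["tcp_rot"],st["opening"])
plan([594.2,-94.4,110],-.305)
E
```

```text
[595.03293465 -95.27424329 172.81494314] [ 3.14158271e+00 -2.25510241e-03 -3.06900977e-01] 0.6754155134919106
shift [-1.2 -0.6 62.8] turn [ 0.   -0.13 -0.11] (shift in axes before turn)
```

View pics/w4.png

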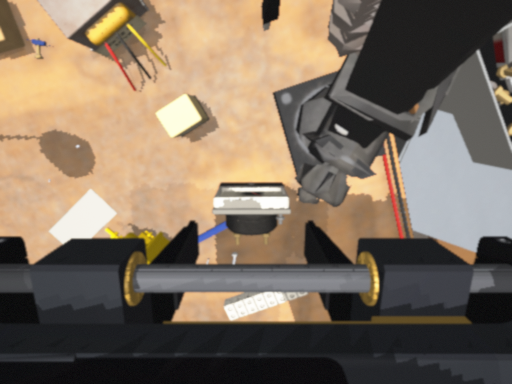

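The meter spans columns 214–290, centred between the fingers at about 190 and 315, and the knob at (325,185) is outside the right finger.

Emit:
jog_arm([
  [0,0,0,-1,-0.5,30,64],
  [0,0,0,0,0,20,64],
  [0,0,0,0,0,12.5,64],
  [0,0,0,0,0,0,64],
])

```text
t: 7.82
eef_pos: [593.8, -94.4, 109.0]
tcp_rot: [3.142, -0.0, -0.307]
ft_force: [-0.5, 0.5, -0.5]
opening: 0.675
grip_force: 0.0
```

Emit:
jog_arm([
  [0,0,0,0,0,0,40],
  [0,0,0,0,0,0,40],
  [0,0,0,0,0,0,40],
  [0,0,0,0,0,0,40],
])

```text
t: 8.32
eef_pos: [594.0, -94.5, 109.7]
tcp_rot: [3.142, -0.002, -0.308]
ft_force: [-0.6, 0.1, 6.2]
opening: 0.576
grip_force: 30.0
```

Emit:
jog_arm([
  [0,0,0,0,0,-10,40],
  [0,0,0,0,0,-30,40],
  [0,0,0,0,0,-50,40],
  [0,0,0,0,0,-50,40],
  [0,0,0,0,0,0,40],
  [0,0,0,0,0,0,40],
])

```text
t: 9.07
eef_pos: [593.2, -94.3, 248.4]
tcp_rot: [3.141, 0.001, -0.308]
ft_force: [-0.0, 0.2, -1.3]
opening: 0.569
grip_force: 30.0
```

```bash
python3 - <<'E'
from h import *
im=env.read_camera("wrist");save(im,"w5.png");w=world(im);c=im["color"].astype(int)
st=env.state();R=Rn.from_euler("xyz",st["tcp_rot"]);print(st["eef_pos"],st["tcp_rot"],st["ft_force"],st["opening"],st["grip_force"])
t=(w-st["eef_pos"])@R.as_matrix()
np.savez("/tmp/w5.npz",t=t,c=c)
m=(abs(t[...,1])<40)&(t[...,0]>-40)&(t[...,0]<60)&(t[...,2]>30)&(t[...,2]<115)&(c.min(-1)>140)
p=t[m];print(len(p),p.min(0).round(1),p.max(0).round(1),np.median(p,0).round(1))
plan([460,180,130],0)
E
```

```text
[593.14829387 -94.25979922 247.78911335] [ 3.14144261e+00  1.74435374e-03 -3.07689438e-01] [ 0.0090385  -0.19678603 -1.63876294] 0.5731946862779258 29.999817609786987
2330 [-12.4 -27.5  53.8] [ 16.7  31.7 108.8] [10.3  0.3 56.8]
shift [-209.8 -221.1  118.1] turn [-1.000e-02  1.000e-01 -1.763e+01] (shift in axes before turn)
```

View pics/w5.png

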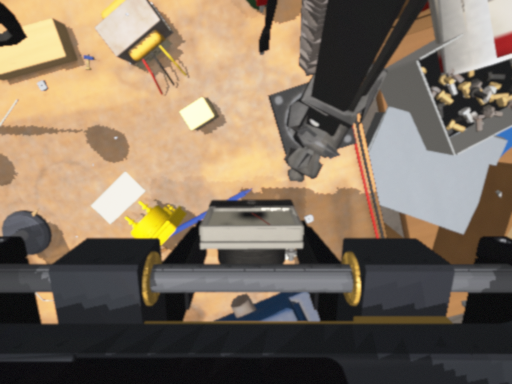

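The meter hangs in the grip at (250,222) with its bezel up-image and looks square. I next measure its pose in the tool frame.

```bash
python3 - <<'E'
from h import *
d=np.load("/tmp/w5.npz");t=d["t"];c=d["c"]
m=(abs(t[...,1])<35)&(t[...,0]>-10)&(t[...,0]<30)&(t[...,2]>48)&(t[...,2]<62)
p=t[m];print(len(p));
for y in range(-28,29,7):
    s=p[abs(p[:,1]-y)<3]
    if len(s): print(y,np.percentile(s[:,0],[1,99]).round(1),s[:,2].mean().round(2))
A=np.c_[p[:,0],p[:,1],np.ones(len(p))];print("z plane",np.linalg.lstsq(A,p[:,2],rcond=None)[0].round(3))
fl=p[(p[:,0]>2)];print("y ext",np.percentile(fl[:,1],[.5,99.5]))
# face points (below top edge)
m=(abs(t[...,1])<22)&(t[...,0]>5)&(t[...,0]<35)&(t[...,2]>60)&(t[...,2]<105);q=t[m];print("face",len(q))
if len(q)>30:
    print(q.min(0),q.max(0));A=np.c_[q[:,1],q[:,2],np.ones(len(q))];print("x(y,z)",np.linalg.lstsq(A,q[:,0],rcond=None)[0].round(3),q.mean(0))
    for z in range(60,105,6):
        s=q[abs(q[:,2]-z)<3]
        if len(s):print(z,len(s),s[:,0].mean().round(1))
E
```

```text
3281
-28 [-4.8 16.1] 55.26
-21 [ 3.9 16.6] 56.7
-14 [ 3.9 16.5] 56.66
-7 [-6.8 16.5] 57.38
0 [-7.4 16.7] 58.06
7 [-6.3 16.6] 57.31
14 [ 4.5 16.7] 56.72
21 [-5.2 16.7] 57.59
28 [-4.6 16.7] 55.38
z plane [-1.4300e-01  5.0000e-03  5.8049e+01]
y ext [-33.87655761  33.86068136]
face 1364
[  8.06656801 -21.9985842   74.78171952] [ 18.40110224  21.98418845 104.89319817]
x(y,z) [ 0.012  0.208 -7.933] [11.4702912   0.12058755 93.35526049]
72 2 10.8
78 67 9.0
84 235 8.8
90 274 10.6
96 437 13.0
102 349 12.5
```

Emit:
jog_arm([
  [0,0,0,-30,0,0,40],
  [0,0,0,-30,0,0,40],
  [0,0,-8.8,0,0,0,40],
  [0,0,-8.8,0,0,0,40],
  [0,0,0,-13.6,-42.8,0,40],
  [0,0,0,-13.6,-42.8,0,40],
  [0,0,0,-13.6,-42.8,0,40],
  [0,0,0,-13.6,-42.8,0,40],
  [0,0,0,-13.6,-42.8,0,40],
  [0,0,0,-13.6,-42.8,0,40],
])

```text
t: 10.38
eef_pos: [454.1, 181.8, 247.5]
tcp_rot: [3.141, 0.002, -0.001]
ft_force: [1.3, -0.5, -1.1]
opening: 0.572
grip_force: 30.0
```

Emit:
jog_arm([
  [0,0,0,0,0,0,40],
  [0,0,0,0,0,30,40],
  [0,0,0,0,0,30,40],
  [0,0,0,0,0,15,40],
  [0,0,0,0,0,0,40],
  [0,0,0,0,0,0,40],
])

```text
t: 11.12
eef_pos: [455.2, 180.3, 173.8]
tcp_rot: [3.141, 0.0, -0.001]
ft_force: [-0.4, 0.6, -1.7]
opening: 0.573
grip_force: 30.0
```

```bash
python3 - <<'E'
from h import *
st=env.state();print(st["eef_pos"],st["tcp_rot"],st["opening"],st["grip_force"])
plan([454.1,180.5,157.5],0)
E
```

```text
[455.24738349 180.26229618 173.84895346] [ 3.14142901e+00  1.50274005e-04 -9.20681586e-04] 0.5730893028816226 29.99997317790985
shift [-1.1 -0.2 16.3] turn [ 0.01  0.01 -0.05] (shift in axes before turn)
```

Emit:
jog_arm([
  [0,0,0,-1.1,0,16,40],
  [0,0,0,0,0,0,40],
  [0,0,0,0,0,0,40],
  [0,0,0,0,0,0,40],
])

```text
t: 11.62
eef_pos: [454.1, 180.6, 158.3]
tcp_rot: [-3.141, -0.001, -0.0]
ft_force: [-0.1, -0.3, -1.5]
opening: 0.575
grip_force: 30.0
```

```bash
python3 - <<'E'
from h import *
st=env.state();print(st["eef_pos"],st["tcp_rot"])
for n in("wrist","scene","top"):
    im=env.read_camera(n);w=world(im);c=im["color"].astype(int)
    if n=="wrist":
        save(im,"w6.png")
        m=(w[...,0]>560)&(w[...,0]<680)&(abs(w[...,1]-180)<40)&(w[...,2]>89)&(w[...,2]<97);p=w[m]
        if len(p): print("cam",len(p),p.min(0).round(1),p.max(0).round(1),cv2.minAreaRect(p[p[:,0]>596][:,:2].astype(np.float32)))
        m=(w[...,0]>555)&(w[...,0]<594)&(abs(w[...,1]-180)<20)&(w[...,2]>60)&(w[...,2]<95);l=w[m]
        if len(l): print("lens",np.percentile(l,[.5,99.5],axis=0).round(1))
    if n=="scene":
        cv2.imwrite("pics/s6.png",cv2.resize(im["color"][150:270,180:340],(800,600),interpolation=cv2.INTER_CUBIC)[...,::-1])
    m=(w[...,0]>445)&(w[...,0]<480)&(abs(w[...,1]-180)<35)&(w[...,2]>40)&(w[...,2]<108)&(c.min(-1)>100)
    p=w[m]
    if len(p)>20: print(n,len(p),np.percentile(p,[1,50,99],axis=0).round(1))
    m=(w[...,0]>462)&(w[...,0]<469)&(abs(w[...,1]-180)<24)&(w[...,2]>96)&(w[...,2]<108);p=w[m]
    if len(p)>9: print("bezel top",n,len(p),p[:,2].mean(),np.polyfit(p[:,0],p[:,2],1))
E
```

```text
[454.11204621 180.63728543 158.33105404] [-3.14144314e+00 -9.97411618e-04 -4.88040330e-04]
cam 52 [570.5 175.1  89. ] [577.7 186.   90.4] ((0.0, 0.0), (0.0, 0.0), 0.0)
lens [[570.  166.4  63.7]
 [583.7 194.6  89.6]]
wrist 3234 [[452.2 153.9  49.7]
 [463.8 178.1 100.7]
 [470.8 207.3 102.8]]
bezel top wrist 1120 100.81756302559737 [1.42241724e-02 9.41954374e+01]
scene 101 [[450.1 154.7  78.5]
 [457.8 166.  100.5]
 [469.1 191.  103.8]]
bezel top scene 27 100.99786629085577 [-4.00849378e-02  1.19654847e+02]
```

View pics/s6.png

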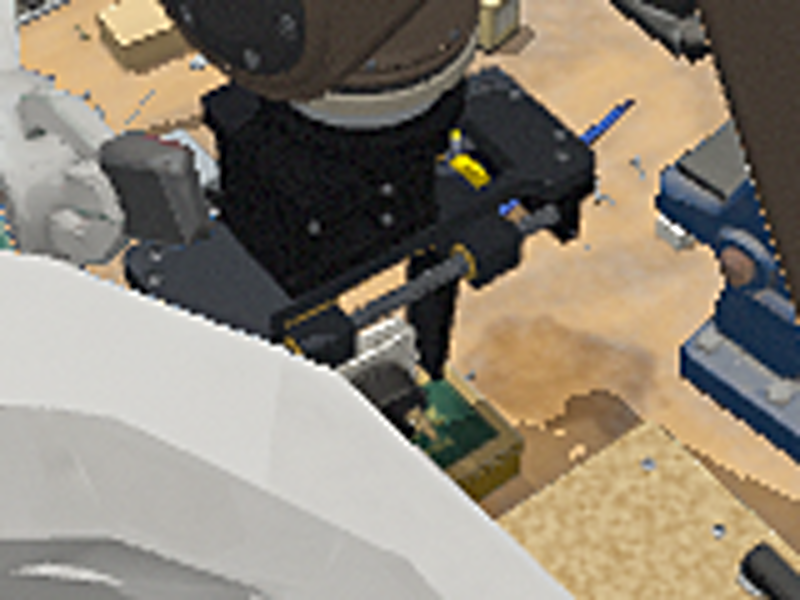

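The scene crop shows the meter gripped upright over the closed green-labelled lid, clear of it. Face, lens and height agree to within about 1 mm, so I make a small height trim and hand in.

Emit:
jog_arm([
  [0,0,0,0,0,0.5,40],
  [0,0,0,0,0,0,40],
  [0,0,0,0,0,0,40],
  [0,0,0,0,0,0,40],
])

```text
t: 12.28
eef_pos: [453.9, 180.6, 157.2]
tcp_rot: [3.142, -0.0, -0.0]
ft_force: [-0.9, -0.7, -1.8]
opening: 0.576
grip_force: 30.0
```

```bash
python3 -c "
from h import *
print(env.state()['eef_pos'],env.state()['grip_force']);print(env.job_done())"
```

```text
[453.90126492 180.62796873 157.17745162] 29.999796152114868
the job is handed in; nothing more can be done
None
```

The job is handed in at 12.3 s: the lid is fully closed, and the arm is holding the meter upright over the tin with its dial facing the lens, within about 1 mm of the 10 cm, centred, level pose by my camera measurements (no verdict was returned).

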